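# Power a salvaged board on the spring-return test rig

### The job

Put the salvaged board under test on the rig: first, with the spring carriage still home, turn the black dial on the blue box until its white pointer stands at the red clip on its scale. Then pull the yellow handle of the spring carriage out until its black pointer finger stands at the red clip on the straight scale and hold it there: finish while still gripping the handle and keeping the carriage still at the clip, because it springs back if let go. Leave the dial as set, do not shift the red clips, and leave the two loose heat sinks beside the rig alone.

Things in the scene. Friction and masses are not known exactly. Their poses are not given: they have to be found in the camera images.
- rig: board test rig, fixed to the table: grey plate 175 (x) x 316 (y) x 10 mm with a slide rail (rig +y side), a green board in the middle (under 30 mm high) and a blue box with the dial (rig -y side; 110 x 100 mm, top at 46 mm). Origin on the plate's underside, 90 mm in rig +y from the dial axis; z up, x away from the robot (yaw within 0.2 rad)
- carriage (a joint): how far the spring carriage is pulled out, m: 0 home, grows as it moves towards rig -x (towards the robot), stop at 0.08. A spring pulls it back home: about 3.6 N at 0 rising by 1.2 N a cm (11.5 N at 0.065)
- pull_mark (a joint): where the red clip sits on the straight scale, m: the carriage pull at which the carriage's pointer finger stands exactly at the clip (0.035 to 0.065)
- handle (a point): grip point in the yellow upright handle of the carriage, 85 mm above the table; the yellow part is 18 mm thick along rig x, 44 mm wide along rig y, and reaches from 57 to 107 mm above the table. Nothing else within 60 mm of it stands higher than 55 mm. Axes as the rig's; it moves along rig -x with the carriage
- carriage_pointer (a point): near the tip of the carriage's small black pointer finger, 40 mm in rig +y from the handle, 26 mm above the table. Axes as the rig's
- pull_clip (a point): the point at the red clip (8 to 12 mm wide along rig x, at the outer edge of the white straight scale beside the rail, its middle at this x) with which the pointer finger must line up along rig x; the two points coincide when the finger is at the clip. Axes as the rig's
- dial (a joint): dial angle, rad, clockwise seen from above: 0 with the white pointer towards rig +y, pi/2 with it towards rig +x; turns 0 to 2.6, stiff enough to stay where it is left (0.04 N m)
- dial_mark (a joint): where the red clip sits round the dial, rad, in the same measure as the dial: the pointer is at the clip when both values are equal (0.8 to 1.5; the dial starts at 0.1 to 0.4). Scale ticks are 0.26 rad apart
- dial_grip (a point): on the dial's upright axis at the height to grip, 70 mm above the table. The bar grip is 12 mm thick and 46 mm long (its length runs along the white pointer), from 57 to 82 mm above the table, on a 52 mm disc. Its y axis points along the white pointer
- dial_pointer (a point): at the tip of the white pointer (a white stripe on one half of the bar grip's top, running down that end), 30 mm out from the dial axis, 56 mm above the table
- dial_clip (a point): 30 mm out from the dial axis in the direction of the red clip (an 8 x 16 mm red tab lying round the dial, its centre 43 mm out), 56 mm above the table; coincides with the pointer tip when the dial is set
- small_heatsink: small bare aluminium finned heat sink, 40 x 45 x 26 mm, standing on the table at the near left of the rig; origin under its middle; to be left alone
- heatsink: bare aluminium finned heat sink, 63 x 70 x 34 mm, standing on the table beyond the rig to the left; origin under its middle; to be left alone

How it is judged:
By the outcome, as a careful person would: the job done as asked, in the order asked, and still so for the second after the job is handed in, while the arm keeps its last pose, push and grip.
It also fails if it takes over 45 s, if anything falls off the work surface, if the arm or the gripper's body presses on something with over 40 N, if the wrist force passes 120 N, or if a joint passes its speed limit or range.

### The arm

A 7-joint arm with a two-finger parallel gripper is mounted at the origin on the work surface; the furniture and walls round the work are solid. World frame = base frame: x ahead of the robot, y to its left, z up, the work surface at z = 0. Lengths are in m, angles in rad, forces in N, time in s.
With the tool pointing down it reaches from about 0.4 to 0.85 m from the base axis. Payload 10.4 kg.
Tool frame: the origin (TCP) lies on the centre line of the jaws, within the pads' length; the fingertips stand 11 mm ahead of it and the grasp point (between the pads) lies 8 mm behind it; z points along the fingers, y is the line along which they close (so a half turn about z gives the same grasp; the last joint's range is limited). The gripper opens to 87 mm and grips with 3 to 60 N. Pads are 19 mm wide; open, the fingers measure 117 mm over their backs; the gripper's body (75 mm by 190 mm) begins 51 mm behind the grasp point.
Start: joints at [1.304, 0.332, -0.065, 1.46, 0.022, 1.35, -0.088], TCP at [0.151, -0.607, 0.234] pointing down, gripper open.
Joint ranges: [-2.6, 2.6], [-0.5, 2.12], [-1.47, 1.34], [0.16, 2.42], [-1.27, 4.41], [0.06, 2.06], [-2.6, 2.6]. Speed limits (rad/s): [2.22, 2.22, 2.79, 2.79, 3.14, 3.14, 3.14].

### API

Orientations are given as a unit quaternion [x, y, z, w].
In Python, from bench import r gives the robot as it stands.
- The arm moves only by the shell command python3 -m pendant 'ROWS' [OPENING] [FORCE]. ROWS is JSON, a list of rows, each a list of 4 numbers: the shift along the tool's x, y, z in m, then the turn about the tool's z in rad. A call has 1 to 8 rows; each row shifts and turns the commanded pose from where the row before left it, along the tool's axes as they then stand; what a row does not reach is not made up. A row lasts 1/12 s, in which the tool goes at most 41.7 mm and 7.16 degrees, less where a joint would pass 70% of its speed; a pose out of reach is approached as far as the arm can. A call with a gripper value outside its range is refused whole. OPENING is the opening, from 0 (shut) to 1 (fully open), set as the call begins (- or left out, the last holds). The fingers move at their own pace and stop on an object; FORCE is the grip in N (left out, the last holds). Time passes only in rows, so rows that do not move let the fingers close. It gives the time, the measured TCP pose, the force, the opening and the grip force at its end, in the units of the state.
- r.read_state(): the state, without advancing time (a new reading comes with each control period).
- r.camera(name): name is "scene" or "top"; returns a dict with "img" (420x560x3 uint8, red, green, blue), "camera_matrix" (3x3 intrinsics, pixels), "dist_coeffs" ([k1, k2, p1, p2, k3] as OpenCV has them; the pictures are not rectified), "xyz" and "attitude" of the camera in the world. Camera axes: x right, y down, z forward; pixel columns grow to the right and rows downward; lengths in m; the calibration is good to about 2 mm. A picture is of the moment at which its call begins. There is no depth.
- r.close_job(): hands the job in; it is judged then, once.
Trained networks look in the newest picture that a camera, given by its name, has taken for a name from the list of things; names that differ only in an ending like _2 or _b are one class to them, and where a whole thing is asked for, a point or a joint stands for the part that bears it (a point fixed in the world has none). Each returns a list of dicts, best first, with "score" (0 to 1); they miss things now and then, are a little off and sometimes report something else, mostly with a low value. They report only what shows in the picture. A call takes as long as a camera call.
- r.outline_of(thing, camera): "mask" (420x560 bool, what is visible of it) and "bbox" ([centre column, centre row, width, height] in pixels, round what is visible of it).
The state is a dict: "time": time; "joint_positions": joint angles; "joint_vel": joint speeds; "joint_torque": joint torques, N m; "ee_pos": TCP position; "eef_rot": TCP orientation; "ft_force": force on the tool from outside, world axes, zero at the start; "torque": the same for the moment, N m; "width": finger opening in m; "grip_force": force on a finger pad.
Only numpy, scipy, OpenCV 4.12 (cv2) and the standard library are available. Lean on these libraries where they do the work, as an engineer would, in place of code of your own. Each camera call takes 0.05 s, during which the arm holds its last target. There are 200 camera calls.

## Working session

There is one attempt and no reset: what is moved stays moved. The work goes in short steps, Python scripts to look and compute and a shell command to move; the robot and the scene stay as the last step left them, time stands still between calls to the robot, and variables do not carry over. Pictures are saved under pics/ and viewed, at most 12 in all, crops included, and the job is handed in when it is done.

```bash
mkdir -p pics
cat > h.py <<'E'
from bench import r
import numpy as np, cv2
from scipy.spatial.transform import Rotation as R
def snap(n):
    c=r.camera(n); c['R']=R.from_quat(c['attitude']).as_matrix() if np.size(c['attitude'])==4 else np.array(c['attitude']).reshape(3,3)
    c['K']=np.array(c['camera_matrix'],float); c['d']=np.array(c['dist_coeffs'],float); c['t']=np.array(c['xyz'],float); return c
def back(c,uv,z):
    p=cv2.undistortPoints(np.array(uv,float).reshape(-1,1,2),c['K'],c['d']).reshape(-1,2)
    d=np.c_[p,np.ones(len(p))]@c['R'].T
    return c['t']+d*((z-c['t'][2])/d[:,2])[:,None]
def proj(c,X):
    X=(np.array(X,float).reshape(-1,3)-c['t'])@c['R']
    return cv2.projectPoints(X,np.zeros(3),np.zeros(3),c['K'],c['d'])[0].reshape(-1,2)
def save(c,f,box=None,s=1):
    im=c['img'][:,:,::-1]
    if box: x0,y0,x1,y1=box; im=im[y0:y1,x0:x1]
    cv2.imwrite(f,cv2.resize(im,None,fx=s,fy=s,interpolation=cv2.INTER_CUBIC))
E
python3 - <<'E'
from h import *
a=snap('top');b=snap('scene')
for n,c in(('top',a),('scene',b)):
    save(c,f'pics/{n}0.png'); print(n,c['t'],c['attitude'],c['K'].ravel())
    for t in('handle','carriage_pointer','pull_clip','dial','dial_clip','dial_pointer','rig'):
        print(t,[(round(o['score'],2),np.round(o['bbox'],1).tolist()) for o in r.outline_of(t,n)[:2]])
print(r.read_state())
E
```

```text
top [ 0.35887682 -0.01582259  1.08036162] [-0.69994735  0.71298504 -0.03252096  0.02585402] [436.09201364   0.         280.7804459    0.         436.09201364
 212.59547827   0.           0.           1.        ]
handle [(0.79, [297.6, 178.2, 56.5, 19.4])]
carriage_pointer []
pull_clip []
dial [(0.61, [365.8, 197.1, 27.8, 18.3])]
dial_clip []
dial_pointer [(0.6, [364.4, 197.8, 25.3, 22.2])]
rig [(0.68, [323.9, 201.4, 136.9, 80.1])]
scene [0.10970477 0.5392802  0.75195016] [-0.25324922  0.88848228 -0.37090183  0.09431809] [489.7293081    0.         282.27271424   0.         489.7293081
 205.49516697   0.           0.           1.        ]
handle [(0.86, [255.9, 197.2, 37.2, 53.8])]
carriage_pointer [(0.86, [252.2, 196.5, 39.0, 55.4])]
pull_clip [(0.74, [252.2, 199.4, 38.1, 58.4]), (0.46, [262.6, 243.8, 6.3, 12.4])]
dial [(0.7, [317.2, 154.8, 23.5, 32.2]), (0.65, [253.4, 195.4, 40.0, 59.1])]
dial_clip []
dial_pointer [(0.94, [317.2, 156.1, 23.2, 25.1])]
rig [(0.8, [288.5, 204.9, 134.6, 124.8])]
{'time': 0.8, 'joint_positions': array([ 1.30439062,  0.33219857, -0.0646761 ,  1.46010073,  0.02160111,
        1.34991624, -0.08854567]), 'joint_vel': array([-0.00013363,  0.0010452 , -0.00175592, -0.00126599,  0.00026159,
       -0.00164702,  0.00030385]), 'joint_torque': array([-6.63912324e-04, -6.22991037e+01,  2.38373276e-02, -3.90102625e+01,
       -6.11829478e-02,  3.13941110e-02,  4.70533701e-05]), 'ee_pos': array([ 0.15088006, -0.60653071,  0.23357601]), 'eef_rot': array([9.92582980e-01, 1.21569018e-01, 8.75700232e-06, 3.47879747e-05]), 'ft_force': array([-0.73932148, -0.67531751, -0.19175597]), 'torque': array([-0.03252578,  0.01916369,  0.05809005]), 'grip_force': 0.0, 'width': 0.08701781560563122}
```

Run:
```python
import cv2
a=cv2.imread('pics/top0.png')[145:265,240:400];b=cv2.imread('pics/scene0.png')[125:285,205:370]
cv2.imwrite('pics/t1.png',cv2.resize(a,None,fx=5,fy=5,interpolation=2));cv2.imwrite('pics/s1.png',cv2.resize(b,None,fx=3.6,fy=3.6,interpolation=2))
```

```text
(no output)
```

View pics/t1.png

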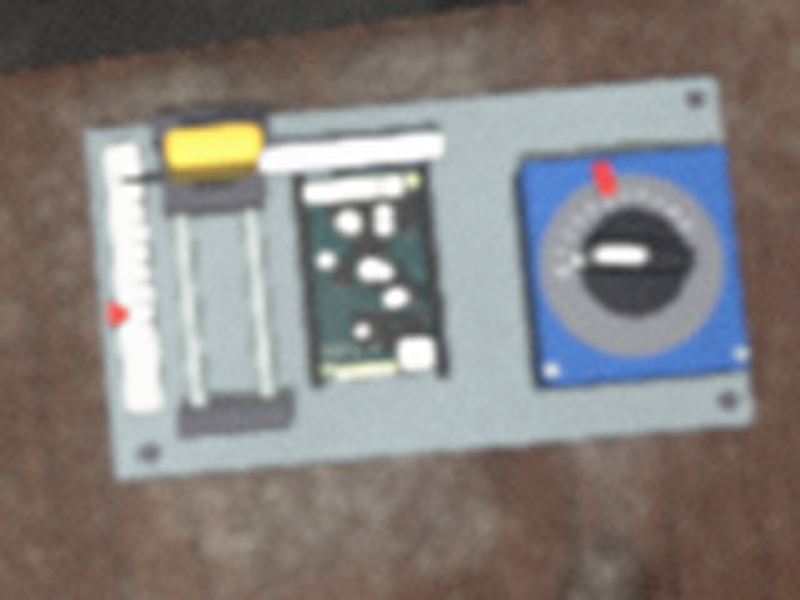

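View pics/s1.png

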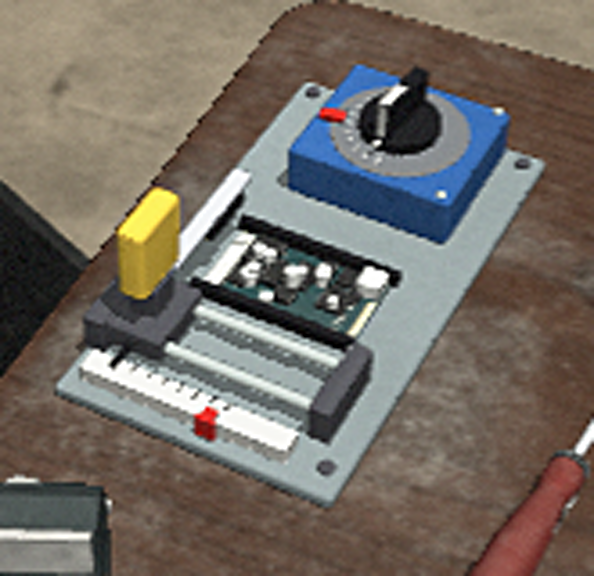

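```bash
cat >> h.py <<'E'
def cen(c,kind,box):
    x0,y0,x1,y1=box; h=cv2.cvtColor(c['img'],cv2.COLOR_RGB2HSV)[y0:y1,x0:x1].astype(int)
    H,S,V=h[...,0],h[...,1],h[...,2]
    m={'red':((H<8)|(H>172))&(S>150)&(V>120),'yel':(H>18)&(H<34)&(S>130)&(V>90),'blue':(H>100)&(H<125)&(S>130)}[kind]
    n,l,st,ce=cv2.connectedComponentsWithStats(m.astype(np.uint8))
    return [(ce[i]+[x0,y0],st[i,4]) for i in np.argsort(-st[1:,4])[:2]+1]
E
python3 - <<'E'
from h import *
c=snap('top');s=snap('scene')
q=lambda *p:[(a/5+240-.4,b/5+145-.4) for a,b in p]
P=back(c,q((84,130),(715,78),(752,425),(118,478)),.01);print('corners',P.round(4),'sides',[np.linalg.norm(P[i]-P[i-1]).round(4) for i in range(4)])
ctr=P.mean(0); e=(P[0]+P[3]-P[1]-P[2])[:2]; e/=np.linalg.norm(e); yaw=np.arctan2(-e[0],e[1]); print('ctr',ctr,'yaw',yaw)
Rz=R.from_euler('z',yaw).as_matrix(); rel=lambda X:(X-ctr*[1,1,0])@Rz
for n,uv,z in[('dial axis disc',(636,262),.057),('bar tip',(583,261),.08),('ptr',(130,180),.026),('hand',(214,147),.107),('dclip',(605,178),.05)]:
    X=back(c,q(uv),z)[0]; print(n,X.round(4),rel(X).round(4))
for k in('red','yel'):
  for n,cc,b in(('top',c,(250,160,395,245)),('scene',s,(215,135,360,260))):
    for uv,A in cen(cc,k,b):
        for z in(.026,.05,.082): X=back(cc,uv,z)[0]; print(k,n,uv.round(1),A,z,X.round(4),rel(X).round(4))
E
```

```text
corners [[ 0.553   0.0318  0.01  ]
 [ 0.5736 -0.2826  0.01  ]
 [ 0.4006 -0.2942  0.01  ]
 [ 0.3803  0.0176  0.01  ]] sides [np.float64(0.1732), np.float64(0.315), np.float64(0.1734), np.float64(0.3125)]
ctr [ 0.47688362 -0.13187795  0.01      ] yaw 0.06522283395485363
dial axis disc [ 0.4768 -0.2303  0.057 ] [-0.0065 -0.0982  0.057 ]
bar tip [ 0.475 -0.201  0.08 ] [-0.0063 -0.0688  0.08  ]
ptr [0.525 0.009 0.026] [0.0572 0.1374 0.026 ]
hand [ 0.5266 -0.0311  0.107 ] [0.0562 0.0974 0.107 ]
dclip [ 0.5182 -0.2183  0.05  ] [ 0.0356 -0.089   0.05  ]
red top [360.2 179.9] 11 0.026 [ 0.5226 -0.222   0.026 ] [ 0.0398 -0.093   0.026 ]
red top [360.2 179.9] 11 0.05 [ 0.5189 -0.2174  0.05  ] [ 0.0364 -0.088   0.05  ]
red top [360.2 179.9] 11 0.082 [ 0.514  -0.2111  0.082 ] [ 0.0318 -0.0815  0.082 ]
red top [263.  207.5] 2 0.026 [0.4592 0.0163 0.026 ] [-0.0079  0.149   0.026 ]
red top [263.  207.5] 2 0.05 [0.457  0.0156 0.05  ] [-0.0103  0.1485  0.05  ]
red top [263.  207.5] 2 0.082 [0.4539 0.0146 0.082 ] [-0.0134  0.1477  0.082 ]
red scene [261.8 240.3] 21 0.026 [0.4584 0.0155 0.026 ] [-0.0088
[... 224 characters left out ...]
0.2458  0.026 ] [ 0.0461 -0.1172  0.026 ]
red scene [296.9 156.2] 19 0.05 [ 0.5167 -0.2199  0.05  ] [ 0.0339 -0.0904  0.05  ]
red scene [296.9 156.2] 19 0.082 [ 0.4981 -0.1853  0.082 ] [ 0.0177 -0.0546  0.082 ]
yel top [282.1 174.3] 129 0.026 [ 0.5399 -0.0317  0.026 ] [0.0694 0.0959 0.026 ]
yel top [282.1 174.3] 129 0.05 [ 0.5358 -0.0313  0.05  ] [0.0653 0.0965 0.05  ]
yel top [282.1 174.3] 129 0.082 [ 0.5303 -0.0308  0.082 ] [0.0599 0.0974 0.082 ]
yel scene [245.7 191.9] 405 0.026 [ 0.5626 -0.0814  0.026 ] [0.0888 0.0448 0.026 ]
yel scene [245.7 191.9] 405 0.05 [ 0.5476 -0.0608  0.05  ] [0.0752 0.0663 0.05  ]
yel scene [245.7 191.9] 405 0.082 [ 0.5276 -0.0335  0.082 ] [0.057  0.0949 0.082 ]
```

View pics/scene0.png

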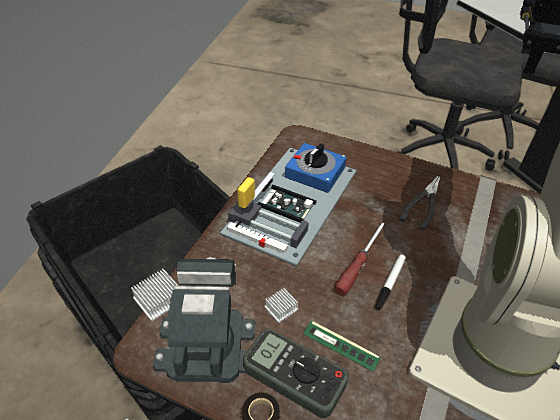

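View pics/top0.png

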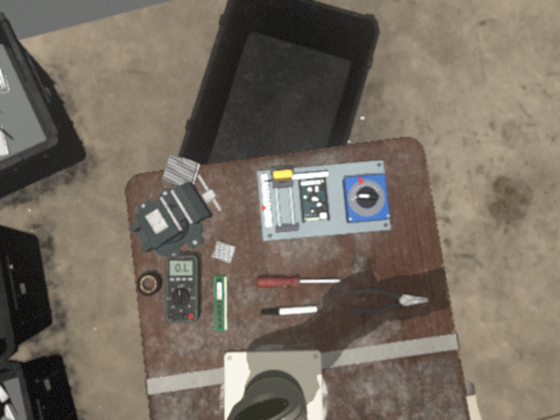

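```bash
python3 -m pendant '[[0.025,-0.018,0,0],[0.025,-0.018,0,0],[0.025,-0.018,0,0],[0.025,-0.018,0,0],[0.025,-0.018,0,0],[0.025,-0.018,0,0],[0.025,-0.018,0,0],[0.025,-0.018,0,0]]' 1
python3 -m pendant '[[0.025,-0.018,0,0],[0.025,-0.018,0,0],[0.025,-0.018,0,0],[0.025,-0.018,0,0],[0.025,-0.018,0,0],[0.025,-0.018,0,0],[0.025,-0.018,0,0],[0.006,0,0,0]]'
python3 -m pendant '[[0,0,0,-0.12],[0,0,0,-0.12],[0,0,0,-0.12],[0,0,0,-0.12],[0,0,0,-0.12],[0,0,0,-0.12],[0,0,0,-0.12],[0,0,0,-0.12]]'
python3 -m pendant '[[0,0,0,-0.12],[0,0,0,-0.12],[0,0,0,-0.04],[0,0,0,0]]'
python3 - <<'E'
from h import *
st=r.read_state();print(st['joint_positions'].round(3))
T=R.from_quat(st['eef_rot']).as_matrix();print(T.round(3),st['ee_pos'])
print('tool shift',(T.T@(np.array([.4765,-.2303,.13])-st['ee_pos'])).round(4))
s=snap('scene');save(s,'pics/s2.png',(215,60,395,210),4)
E
```

```text
time: 1.57
ee_pos: [0.311, -0.4173, 0.2338]
eef_rot: [0.993, 0.122, 0.0, 0.0]
ft_force: [0.9, 0.3, 0.1]
width: 0.0871
grip_force: 0.0
time: 2.23
ee_pos: [0.4586, -0.2471, 0.234]
eef_rot: [0.992, 0.125, 0.001, -0.001]
ft_force: [0.3, 0.7, 0.5]
width: 0.0868
grip_force: 0.0
time: 2.9
ee_pos: [0.4554, -0.2527, 0.2336]
eef_rot: [0.823, 0.569, 0.0, 0.0]
ft_force: [-0.2, -0.8, -0.3]
width: 0.087
grip_force: 0.0
time: 3.23
ee_pos: [0.4554, -0.2527, 0.2336]
eef_rot: [0.737, 0.676, -0.0, 0.0]
ft_force: [0.8, -0.5, 0.1]
width: 0.087
grip_force: 0.0
[ 0.879  0.137 -0.499  1.712  0.068  1.309  0.281]
[[ 0.085  0.996  0.   ]
 [ 0.996 -0.085 -0.   ]
 [-0.     0.    -1.   ]] [ 0.45535888 -0.25273462  0.23359993]
tool shift [0.0242 0.0191 0.1036]
```

View pics/s2.png

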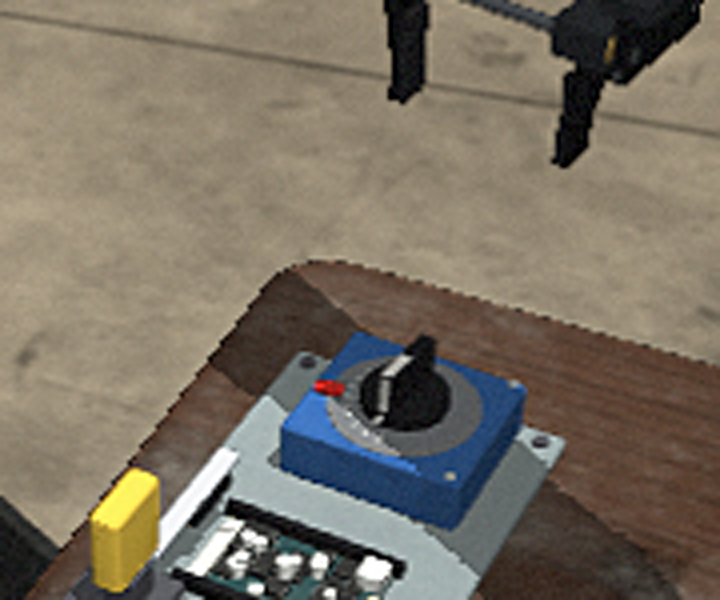

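```bash
python3 -m pendant '[[0.012,0.0095,0.02,0],[0.012,0.0095,0.02,0],[0,0,0.02,0],[0,0,0.02,0],[0,0,0,0]]'
python3 - <<'E'
from h import *
s=snap('scene')
q=lambda *p:[(a/4+215-.4,b/4+60-.4) for a,b in p]
P=back(s,q((386,378),(428,338),(404,395)),.082)
P[2]=back(s,q((404,395)),.057)[0]
print(P); d=(P[0]-P[1]); print('heading',np.arctan2(d[1],d[0]),'dial',np.pi/2+.065-np.arctan2(d[1],d[0]), 'mid',(P[0]+P[1])/2,'len',np.linalg.norm(d))
E
```

```text
time: 3.7
ee_pos: [0.4746, -0.2294, 0.15]
eef_rot: [0.738, 0.675, -0.001, -0.003]
ft_force: [-0.3, 0.3, -0.4]
width: 0.0871
grip_force: 0.0
[[ 0.47570285 -0.20803469  0.082     ]
 [ 0.4730769  -0.25150848  0.082     ]
 [ 0.47366047 -0.22824436  0.057     ]]
heading 1.510466549409243 dial 0.12532977738565343 mid [ 0.47438988 -0.22977158  0.082     ] len 0.04355301968852899
```

```bash
python3 -m pendant '[[0,0.001,0.02,0],[0,0,0.02,0],[0,0,0.02,0],[0,0,0.012,0],[0,0,0.006,0],[0,0,0,0]]' 0.6
python3 -m pendant '[[0,0,0,0],[0,0,0,0],[0,0,0,0],[0,0,0,0],[0,0,0,0],[0,0,0,0]]' 0 15
```

```text
time: 4.25
ee_pos: [0.4773, -0.2305, 0.0754]
eef_rot: [0.737, 0.675, -0.0, -0.0]
ft_force: [0.0, -0.0, 0.1]
width: 0.0563
grip_force: 0.0
time: 4.75
ee_pos: [0.4776, -0.2305, 0.0758]
eef_rot: [0.737, 0.676, 0.0, 0.0]
ft_force: [-0.1, -0.5, -0.2]
width: 0.0201
grip_force: 0.0
```

```bash
python3 -m pendant '[[0,0,0.003,0],[0,0,0,0],[0,0,0,0],[0,0,0,0]]' 0 15
python3 - <<'E'
from h import *
st=r.read_state();print(st['eef_rot'],st['torque'],st['joint_positions'].round(2))
E
```

```text
time: 5.08
ee_pos: [0.4769, -0.2305, 0.0724]
eef_rot: [0.737, 0.676, -0.0, -0.0]
ft_force: [-4.6, 0.7, 4.3]
width: 0.0122
grip_force: 15.0
[ 7.37244752e-01  6.75625516e-01 -4.36322982e-04 -3.83082712e-04] [0.03869083 0.88796804 0.02193119] [ 0.8   0.32 -0.5   1.87  0.18  1.    0.13]
```

```bash
python3 -m pendant '[[0,-0.0007,0,0.1],[0,0,0,0.1],[0,0,0,0.1],[0,0,0,0.1],[0,0,0,0.1],[0,0,0,0.1],[0,0,0,0.1],[0,0,0,0]]'
python3 -m pendant '[[0,0,0,0.1],[0,0,0,0.1],[0,0,0,0.1],[0,0,0,0.1],[0,0,0,0.1],[0,0,0,0.015],[0,0,0,0],[0,0,0,0]]'
python3 - <<'E'
from h import *
st=r.read_state();print(2*np.arctan2(st['eef_rot'][1],st['eef_rot'][0]),st['torque'],st['joint_positions'].round(2))
E
```

```text
time: 5.75
ee_pos: [0.4766, -0.2303, 0.0724]
eef_rot: [0.925, 0.38, -0.0, -0.0]
ft_force: [-2.8, -0.3, 2.2]
width: 0.0116
grip_force: 15.0
time: 6.42
ee_pos: [0.4764, -0.2301, 0.0724]
eef_rot: [0.991, 0.136, -0.0, -0.0]
ft_force: [-4.0, 1.0, 2.8]
width: 0.0115
grip_force: 15.0
0.2733602399451106 [ 0.36895612  1.05392329 -0.07680252] [ 0.65  0.3  -0.32  1.88  0.11  0.98 -1.02]
```

```bash
python3 -m pendant '[[0,0,0,0],[0,0,0,0],[0,0,0,0],[0,0,0,0]]' 0.6
python3 -m pendant '[[0,0,-0.015,0],[0,0,-0.03,0],[0,0,-0.03,0],[-0.025,0,-0.03,0],[-0.035,0,-0.01,0],[-0.035,0,0,0],[-0.035,0,0,0],[0,0,0,0]]'
python3 - <<'E'
from h import *
s=snap('scene');t=snap('top')
a=cv2.resize(s['img'][130:200,270:360],None,fx=6,fy=6,interpolation=2);b=cv2.resize(t['img'][160:230,330:400],None,fx=6,fy=6,interpolation=2)
b=b[:,:,::-1];a=a[:,:,::-1]
cv2.imwrite('pics/d1.png',np.vstack([a,np.zeros((10,540,3),np.uint8)])[:420]);cv2.imwrite('pics/d1.png',np.hstack([a,b])[:, :])
print(np.hstack([a,b]).shape)
cv2.imwrite('pics/d1.png',cv2.resize(np.hstack([a,b]),(795,348)))
for n,c,bx in(('s',s,(215,135,360,260)),('t',t,(250,160,395,245))): print(n,cen(c,'red',bx))
E
```

```text
time: 6.75
ee_pos: [0.4771, -0.2304, 0.0726]
eef_rot: [0.991, 0.134, 0.0, 0.0]
ft_force: [-0.3, -1.0, -0.7]
width: 0.0306
grip_force: 0.0
time: 7.42
ee_pos: [0.3462, -0.2674, 0.1878]
eef_rot: [0.991, 0.131, -0.001, 0.001]
ft_force: [1.4, -0.5, 0.5]
width: 0.0523
grip_force: 0.0
(420, 960, 3)
s [(array([261.75      , 242.22222222]), np.int32(36)), (array([296.8, 156.2]), np.int32(20))]
t [(array([360.18181818, 179.90909091]), np.int32(11)), (array([263. , 207.5]), np.int32(2))]
```

View pics/d1.png

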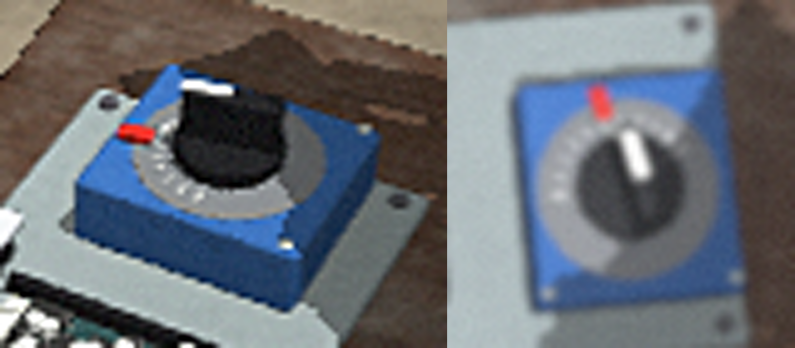

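Run:
```python
from h import *
st=r.read_state(); h=.269; A=np.array([.4768,-.2303])
for n,bx,cb in(('top',(355,178,375,205),(350,170,370,188)),('scene',(296,142,313,150),(285,148,302,162))):
    c=snap(n); x0,y0,x1,y1=bx; g=cv2.cvtColor(c['img'],cv2.COLOR_RGB2HSV)[y0:y1,x0:x1].astype(float)
    w=np.clip((g[...,2]-150)/100,0,1)*(g[...,1]<60); m=(w>0).astype(np.uint8); nn,l,s,ce=cv2.connectedComponentsWithStats(m); k=1+np.argmax(s[1:,4]); w=w*(l==k)
    Y,X=np.mgrid[y0:y1,x0:x1]; wc=np.array([(X*w).sum(),(Y*w).sum()])/w.sum()
    x0,y0,x1,y1=cb; f=c['img'][y0:y1,x0:x1].astype(float); w=np.clip(f[...,0]-f[...,1:].max(-1)-40,0,None); Y,X=np.mgrid[y0:y1,x0:x1]; rc=np.array([(X*w).sum(),(Y*w).sum()])/w.sum()
    S=back(c,wc,.082)[0];C=back(c,rc,.048)[0]
    u=np.array([np.cos(h),np.sin(h)])
    d=S[:2]-A; al=d@u; pe=d@[-u[1],u[0]]
    v=C[:2]-A; print(n,'white',wc,S,'along',al,'perp',pe,'px',s[k,4]); print(' clip',rc,C,'ang',np.arctan2(v[1],v[0]),'dist',np.hypot(*v),'ang corrected',np.arctan2(v@[-u[1],u[0]]-pe,.043)+h)
```

```text
top white [365.76906957 187.81642917] [ 0.49528799 -0.22338353  0.082     ] along 0.019661283290292896 perp 0.0017542224539973132 px 159
 clip [360.50283126 180.53397508] [ 0.51771012 -0.21846183  0.048     ] ang 0.2816763180827123 dist 0.04258850001055196 ang corrected 0.2407663058830102
scene white [309.41499564 146.70444638] [ 0.49133112 -0.2286287   0.082     ] along 0.014452712930262446 perp -0.002250700041937787 px 14
 clip [296.9761163 156.192108 ] [ 0.51759341 -0.22202028  0.048     ] ang 0.20024693017560616 dist 0.04162519055772156 ang corrected 0.25484035423584545
```

Run:
```python
from h import *
h=.269; A=np.array([.4768,-.2303]);u=np.array([np.cos(h),np.sin(h)]);n_=np.array([-u[1],u[0]])
c=snap('top'); x0,y0,x1,y1=360,180,372,200
g=c['img'][y0:y1,x0:x1].astype(float).min(-1)
print(g.astype(int))
m=(g>190).astype(np.uint8); nn,l,s,ce=cv2.connectedComponentsWithStats(m);print(s[1:],ce[1:]+[x0,y0])
for th in (190,160):
  m=(g>th).astype(np.uint8); nn,l,s,ce=cv2.connectedComponentsWithStats(m)
  k=l[187-y0,365-x0]; Y,X=np.nonzero(l==k); w=g[Y,X]-th; wc=np.array([(X*w).sum(),(Y*w).sum()])/w.sum()+[x0,y0]
  S=back(c,wc,.082)[0][:2]-A; C=back(c,[360.5,180.5],.048)[0][:2]-A
  pts=back(c,np.c_[X+x0,Y+y0],.082)[:,:2]; q=np.cov(pts.T,aweights=w); e=np.linalg.eigh(q)[1][:,1]
  print(k,s[k,4],wc,'along',S@u,'perp',S@n_,'corr',h+np.arctan2(C@n_-S@n_,.043),'axis heading',np.arctan(e[1]/e[0]))
```

```text
[[ 79  83 101 134 139 142 141 143 139 132 128 115]
 [ 81  80 102 131 152 152 154 152 151 152 147 144]
 [ 88  79 102 133 156 156 156 159 164 158 156 155]
 [114 110 117 148 170 161 157 163 169 166 155 158]
 [149 154 154 163 166 152 140 159 171 163 159 169]
 [162 177 170 157 153 142 141 147 150 150 161 173]
 [159 161 161 154 149 176 199 193 158 135 139 154]
 [138 129 122 122 147 210 243 240 194 122 101 120]
 [117  89  75  77 113 194 246 249 218 128  72  83]
 [ 89  73  56  49  84 167 239 251 229 148  81  59]
 [ 69  64  56  47  61 141 228 249 242 183  99  60]
 [ 65  67  61  52  57 114 199 246 247 209 122  66]
 [ 70  71  63  50  52  92 174 242 251 234 152  86]
 [ 67  69  66  54  48  70 152 231 253 244 181 102]
 [ 70  68  65  66  54  54 116 192 243 243 186 105]
 [ 67  70  73  61  56  48  86 150 192 192 153  89]
 [ 68  69  70  67  58  49  61  99 117 120  95  64]
 [ 66  72  69  69  58  56  53  60  74  74  68  60]
 [ 70  72  66  68  67  53  47  53  66  70  64  61]
 [ 66  71  68  62  69  59  53  52  59  72  64  55]]
[[ 5  6  5 10 31]] [[367.29032258 190.32258065]]
1 31 [367.3828125  190.44184028] along 0.012774748821130914 perp 7.2659490843407325e-06 corr 0.28096828503784665 axis heading 0.28427068571812625
3 37 [367.38282321 190.42622202] along 0.01280941307104596 perp -3.6252609601628604e-06 corr 0.2812215319407206 axis heading 0.2843175574759786
```

```bash
python3 -m pendant '[[0,0,0,-0.115],[0,0,0,-0.115],[0,0,0,-0.115],[0,0,0,-0.115],[0,0,0,-0.115],[0,0,0,-0.115],[0,0,0,-0.115],[0,0,0,-0.115]]' 1
python3 -m pendant '[[0,0,0,-0.115],[0,0,0,-0.115],[0,0,0,-0.115],[0,0,0,-0.115],[0,0,0,0],[0,0,0,0]]'
python3 - <<'E'
from h import *
st=r.read_state();T=R.from_quat(st['eef_rot']).as_matrix();print('head',np.arctan2(T[1,0],T[0,0]),st['joint_positions'].round(2))
print('tool shift',(T.T@(np.array([.5266,-.032,.14])-st['ee_pos'])).round(4))
E
```

```text
time: 8.33
ee_pos: [0.3525, -0.2643, 0.1873]
eef_rot: [0.826, 0.563, 0.0, -0.0]
ft_force: [0.9, 0.1, -0.0]
width: 0.0862
grip_force: 0.0
time: 8.83
ee_pos: [0.3522, -0.2644, 0.1874]
eef_rot: [0.68, 0.733, 0.0, -0.0]
ft_force: [0.5, 0.6, 0.2]
width: 0.087
grip_force: 0.0
head 1.6466592243133575 [ 0.78 -0.03 -0.24  1.97 -0.01  1.2   0.62]
tool shift [0.2185 0.1915 0.0474]
```

```bash
python3 -m pendant '[[0.027,0.024,0,0.01],[0.027,0.024,0,0],[0.027,0.024,0,0],[0.027,0.024,0,0],[0.027,0.024,0,0],[0.027,0.024,0,0],[0.027,0.024,0,0],[0.027,0.024,0,0]]'
python3 -m pendant '[[0.002,0,0.02,0],[0,0,0.02,0],[0,0,0,0]]'
python3 - <<'E'
from h import *
st=r.read_state();T=R.from_quat(st['eef_rot']).as_matrix();print('head',np.arctan2(T[1,0],T[0,0]),st['joint_positions'].round(2))
print('tool shift',(T.T@(np.array([.5266,-.032,.078])-st['ee_pos'])).round(4))
s=snap('scene');save(s,'pics/s3.png',(190,120,350,240),5)
E
```

```text
time: 9.5
ee_pos: [0.5292, -0.0341, 0.1875]
eef_rot: [0.684, 0.729, 0.0, 0.0]
ft_force: [-0.4, -0.9, 0.8]
width: 0.0871
grip_force: 0.0
time: 9.75
ee_pos: [0.5263, -0.0329, 0.1439]
eef_rot: [0.683, 0.73, -0.001, -0.002]
ft_force: [-1.2, -0.9, -0.7]
width: 0.0868
grip_force: 0.0
head 1.6369592089622795 [ 0.43  0.23 -0.51  1.8   0.12  1.14 -0.05]
tool shift [0.0008 0.0008 0.0659]
```

View pics/s3.png

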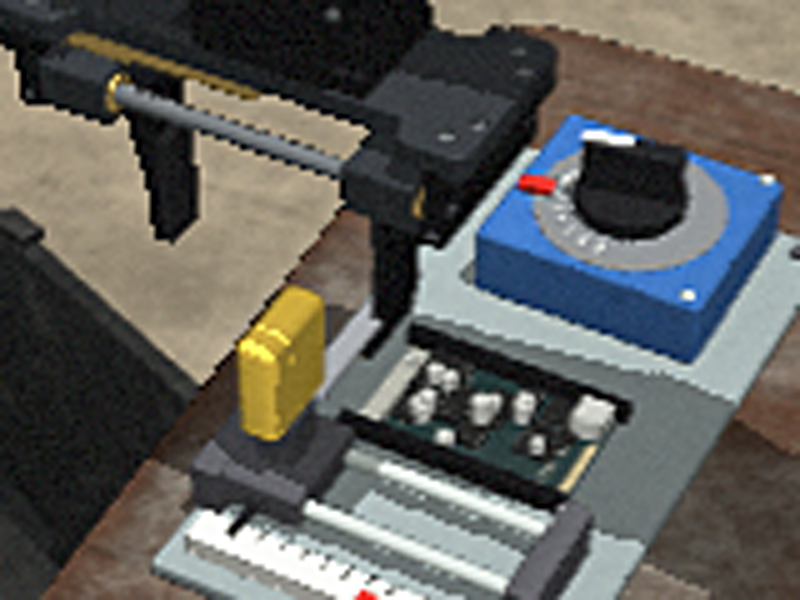

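```bash
python3 -m pendant '[[0,0,0.02,0],[0,0,0.02,0],[0,0,0.015,0],[0,0,0.01,0],[0,0,0,0],[0,0,0,0]]'
python3 -m pendant '[[0,0,0,0],[0,0,0,0],[0,0,0,0],[0,0,0,0],[0,0,0,0],[0,0,0,0],[0,0,0,0],[0,0,0,0]]' 0 45
python3 -m pendant '[[0,0,0,0],[0,0,0,0]]'
python3 - <<'E'
from h import *
s=snap('scene');t=snap('top')
print([cen(c,'red',b) for c,b in((s,(215,170,320,260)),(t,(250,160,310,245)))])
a=cv2.resize(s['img'][200:265,215:295],None,fx=5,fy=5,interpolation=2);b=cv2.resize(t['img'][160:225,245:325],None,fx=5,fy=5,interpolation=2)
cv2.imwrite('pics/c1.png',np.hstack([a,b])[:,:,::-1])
E
```

```text
time: 10.3
ee_pos: [0.5283, -0.0343, 0.0834]
eef_rot: [0.683, 0.73, 0.0, 0.0]
ft_force: [-0.5, -0.2, -0.1]
width: 0.0869
grip_force: 0.0
time: 10.97
ee_pos: [0.5279, -0.0341, 0.0825]
eef_rot: [0.683, 0.731, -0.0, 0.0]
ft_force: [-0.2, 0.1, -0.3]
width: 0.0415
grip_force: 0.0
time: 11.13
ee_pos: [0.5279, -0.0341, 0.0825]
eef_rot: [0.683, 0.731, -0.0, -0.0]
ft_force: [-0.2, -0.5, 0.8]
width: 0.0282
grip_force: 0.0
[[(array([261.64102564, 242.28205128]), np.int32(39))], [(array([263.  , 207.25]), np.int32(4))]]
```

View pics/c1.png

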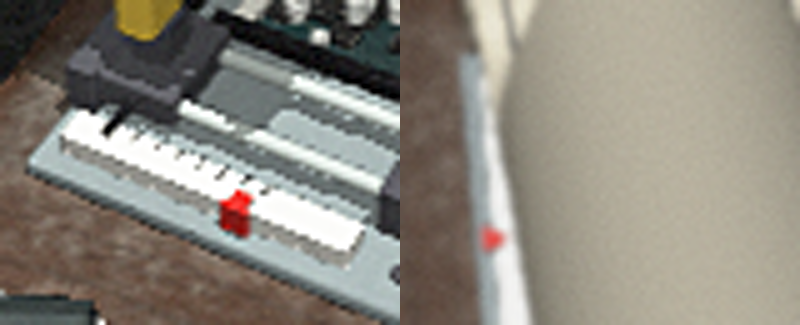

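```bash
python3 -m pendant '[[0,0,0,0],[0,0,0,0],[0,0,0,0]]'
python3 - <<'E'
from h import *
s=snap('scene')
yaw=.065;Rz=R.from_euler('z',yaw).as_matrix()
q=lambda *p:[(a/5+215-.4,b/5+200-.4) for a,b in p]
P=back(s,q((107,131),(119,116),(239,201),(240,194),(247,203),(233,201)),.024); print((P@Rz).round(4)[:,:2])
# tick positions on white edge
E
```

```text
time: 11.48
ee_pos: [0.5281, -0.0341, 0.0825]
eef_rot: [0.683, 0.731, 0.0, 0.0]
ft_force: [2.6, -0.5, -2.0]
width: 0.0178
grip_force: 45.0
[[ 0.5237 -0.0247]
 [ 0.5238 -0.034 ]
 [ 0.4589 -0.0176]
 [ 0.4603 -0.021 ]
 [ 0.4556 -0.0182]
 [ 0.4609 -0.0165]]
```

```bash
python3 -m pendant '[[0,-0.004,0,0],[0,-0.008,0,0],[0,-0.008,0,0],[0,-0.01,0,0],[0,-0.01,0,0],[0,-0.01,0,0],[0,-0.007,0,0],[0,-0.003,0,0]]'
python3 -m pendant '[[0,0,0,0],[0,0,0,0],[0,0,0,0]]'
python3 - <<'E'
from h import *
s=snap('scene');save(s,'pics/s4.png',(225,205,305,265),10)
E
```

```text
time: 12.2
ee_pos: [0.4684, -0.0383, 0.0826]
eef_rot: [0.683, 0.731, 0.001, 0.001]
ft_force: [12.5, -0.7, -12.6]
width: 0.0178
grip_force: 45.0
time: 12.45
ee_pos: [0.469, -0.0383, 0.0826]
eef_rot: [0.683, 0.731, 0.001, 0.001]
ft_force: [10.3, -0.7, -10.6]
width: 0.0178
grip_force: 45.0
```

View pics/s4.png

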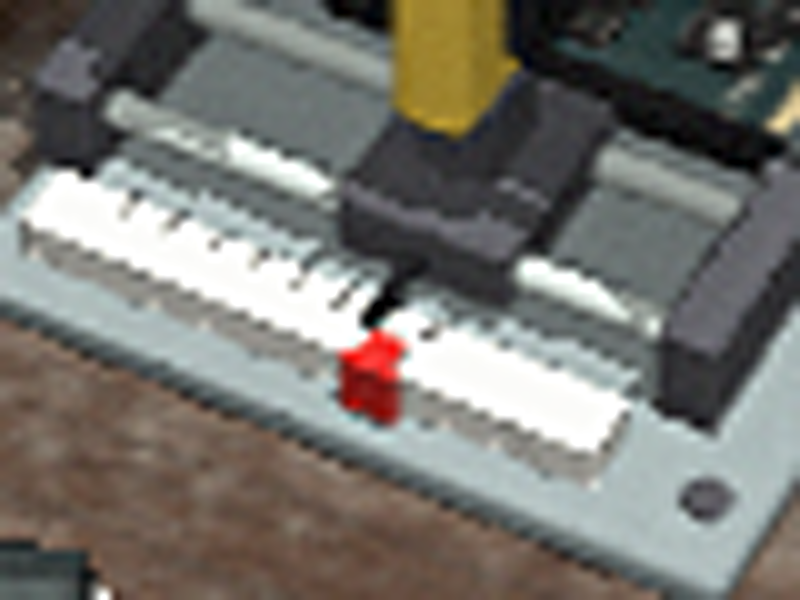

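Run:
```python
from h import *
s=snap('scene');Rz=R.from_euler('z',.065).as_matrix()
q=lambda *p:[(a/10+225-.45,b/10+205-.45) for a,b in p]
pr=lambda n,z,*p:print(n,z,((back(s,q(*p),z)@Rz)[:,:2]*1000).round(1).tolist())
pr('pointer root/tip',.026,(408,272),(390,296),(372,320))
for z in(.022,.026): pr('clip top: left, apex, right, front',z,(345,354),(385,333),(405,348),(382,372))
pr('ticks',.022,(130,207),(175,222),(218,240),(260,258),(303,275),(340,298),(430,330))
pr('scale outer edge',.022,(22,225),(590,455))
pr('clip front bottom l,r',.012,(343,408),(398,423))
im=s['img'][236:250,257:268];print(im[...,0].astype(int)-im[...,1])
```

```text
pointer root/tip 0.026 [[463.2, -37.4], [463.2, -30.1], [463.3, -22.9]]
clip top: left, apex, right, front 0.022 [[465.3, -15.6], [461.1, -24.2], [455.7, -22.7], [456.7, -15.0]]
clip top: left, apex, right, front 0.026 [[463.6, -12.6], [459.4, -21.1], [454.0, -19.6], [455.0, -12.1]]
ticks 0.022 [[522.8, -29.0], [512.7, -29.8], [502.6, -29.7], [492.8, -29.6], [483.0, -29.8], [473.5, -28.0], [453.7, -29.1]]
scale outer edge 0.022 [[539.3, -14.3], [411.1, -15.9]]
clip front bottom l,r 0.012 [[463.1, -10.7], [451.7, -12.5]]
[[  0   0   0   0   0   0  -2  -4   0   0 -14]
 [  0   0   0   0 -12 -14 -19   0   0   0   0]
 [  0   0   0   0   0 207 127  48 -15  -1   1]
 [ -3   0   0   4 157 202 205 203  82   0   0]
 [ -6  20 164 220 201 193 195 203   5   0   0]
 [ -3  -5  87 166 190 193 196  83  -4   0   0]
 [ -2   0  89 100  92 108 189 136  -7   0   0]
 [-20 -15  88 108  97  96 104  65   6  -2   0]
 [-18  -2  90 112 103  99 111  86   8  -4   2]
 [-19 -15  76 157 107 106 122  87   9  -3  -1]
 [-11 -21 -28 -21  19  86 121  88   4  -5   1]
 [-16 -15 -17 -19 -22 -14  22  28 -26 -15  -9]
 [ -8 -11 -13 -16 -17 -18 -21 -19 -16 -15 -16]
 [ -8 -10  -5 -12 -13 -14 -19 -19 -13 -13 -14]]
```

```bash
python3 -m pendant '[[0,-0.0015,0,0],[0,-0.002,0,0],[0,0,0,0],[0,0,0,0],[0,0,0,0]]'
python3 - <<'E'
from h import *
s=snap('scene');save(s,'pics/s5.png',(245,225,285,255),20)
t=snap('top'); print(t['img'][204:212,258:268].astype(int)[...,0]-t['img'][204:212,258:268].astype(int)[...,1])
E
```

```text
time: 12.97
ee_pos: [0.4656, -0.0385, 0.0826]
eef_rot: [0.683, 0.731, 0.001, 0.001]
ft_force: [10.0, -0.3, -11.6]
width: 0.0177
grip_force: 45.0
[[12  7  3  7  6  4  4  3  5  5]
 [12  6  0  3  4  5  4  4  5  6]
 [15  3 -1  4  6  5  5  5  3  4]
 [15  8 -1  1  6  3  2  4  5  5]
 [13  7 -3 -1  7  3  5  3  4  6]
 [15  8 -3 -2  6  5  5  4  4  4]
 [14 10 -4 -4  4  5  5  4  4  6]
 [16  9  0 -3  3  3  5  5  4  9]]
```

View pics/s5.png

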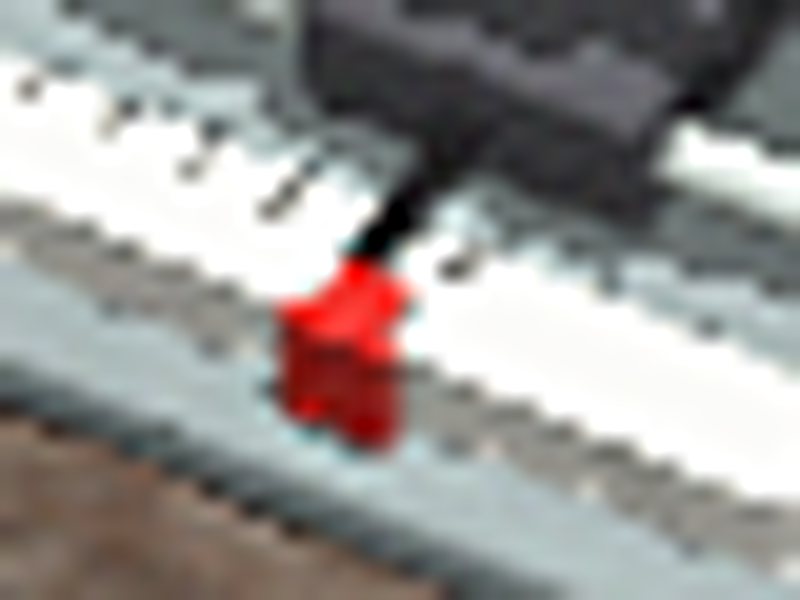

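Run:
```python
from h import *
s=snap('scene');Rz=R.from_euler('z',.065).as_matrix()
q=lambda *p:[(a/20+245-.475,b/20+225-.475) for a,b in p]
pr=lambda n,z,*p:print(n,z,((back(s,q(*p),z)@Rz)[:,:2]*1000).round(1).tolist())
for z in(.024,.026): pr('ptr',z,(415,195),(393,222),(370,250))
for z in(.022,.024,.026): pr('clip l,apex,r,frontL,frontR',z,(282,305),(362,262),(408,296),(283,322),(393,362))
for z in(.01,.012,.014): pr('bottom l r, scale bottom',z,(283,402),(385,448),(200,340),(430,440))
for z in(.02,.022,.024): pr('scale top outer',z,(5,190),(200,275),(430,360))
```

```text
ptr 0.024 [[461.0, -33.0], [461.1, -28.8], [461.3, -24.5]]
ptr 0.026 [[460.1, -31.4], [460.3, -27.3], [460.5, -23.0]]
clip l,apex,r,frontL,frontR 0.022 [[466.3, -15.6], [462.1, -24.3], [456.0, -22.6], [465.1, -13.8], [453.1, -14.4]]
clip l,apex,r,frontL,frontR 0.024 [[465.4, -14.1], [461.3, -22.8], [455.1, -21.1], [464.2, -12.3], [452.3, -12.9]]
clip l,apex,r,frontL,frontR 0.026 [[464.5, -12.6], [460.4, -21.3], [454.3, -19.6], [463.4, -10.8], [451.4, -11.4]]
bottom l r, scale bottom 0.01 [[465.2, -13.6], [453.5, -13.2], [476.5, -16.7], [450.1, -16.3]]
bottom l r, scale bottom 0.012 [[464.4, -12.1], [452.6, -11.8], [475.6, -15.2], [449.2, -14.8]]
bottom l r, scale bottom 0.014 [[463.5, -10.7], [451.8, -10.3], [474.7, -13.7], [448.4, -13.3]]
scale top outer 0.02 [[498.9, -17.1], [476.2, -16.6], [450.9, -17.9]]
scale top outer 0.022 [[497.9, -15.6], [475.3, -15.2], [450.1, -16.4]]
scale top outer 0.024 [[496.9, -14.1], [474.4, -13.7], [449.2, -14.9]]
```

Run:
```python
from h import *
t=snap('top');im=cv2.imread('pics/top0.png')[:,:,::-1].astype(float);Rz=R.from_euler('z',.065).as_matrix()
def X(uv,z): return ((back(t,uv,z)@Rz)[:,:2]*1000).round(2).tolist()
f=im[200:216,256:272]; w=np.clip(f[...,0]-f[...,1:].max(-1)-15,0,None); Y,Xx=np.mgrid[200:216,256:272]; 
rc=[(Xx*w).sum()/w.sum(),(Y*w).sum()/w.sum()]; print('clip',rc,X(rc,.0227),X(rc,.018))
for u in range(262,268):
    ww=w[:,u-256]; print(u,'red col',(ww.sum()).round(),(ww*np.arange(200,216)).sum()/max(ww.sum(),1))
g=im[174:188,262:275].min(-1);print(g.astype(int))
for u in range(263,272):
    col=im[176:186,u].min(-1); d=np.clip(np.median(col)-10-col,0,None)
    if d.sum()>0:
        v=(d*np.arange(176,186)).sum()/d.sum(); print(u,d.sum(),v,X([u,v],.026))
```

```text
clip [np.float64(262.27272727272725), np.float64(207.39568764568764)] [[460.05, -11.71]] [[460.51, -11.59]]
262 red col 461.0 207.24511930585683
263 red col 473.0 207.35729386892177
264 red col 316.0 207.37974683544303
265 red col 109.0 207.29357798165137
266 red col 0.0 0.0
267 red col 0.0 0.0
[[224 229 239 244 240 208 174 165 143 114  97  99 109]
 [246 250 251 253 248 221 177 169 156 129 111 102 112]
 [252 251 251 251 249 226 186 175 169 143 122 100 110]
 [251 251 251 252 250 233 194 176 170 145 123  97 100]
 [249 251 252 253 252 239 199 170 158 140 120  92  82]
 [247 249 247 246 243 228 176 136 124 113 105  92  72]
 [242 238 215 187 180 157 121  97  95  97 100  96  82]
 [241 235 208 183 170 159 136 118 126 125 117 114 107]
 [244 247 244 241 243 235 196 160 161 159 138 123 117]
 [240 250 252 253 254 247 209 172 177 172 149 124 116]
 [241 251 251 251 249 234 192 170 172 172 147 127 117]
 [241 251 251 249 243 223 184 164 177 174 148 124 119]
 [241 251 251 250 248 239 203 176 176 171 149 121 111]
 [243 250 251 251 252 247 223 182 180 175 153 122 118]]
263 8.0 180.6875 [[524.82, -18.82]]
264 59.0 180.5593220338983 [[524.93, -21.28]]
265 110.0 180.51818181818183 [[524.83, -23.71]]
266 122.0 180.54098360655738 [[524.58, -26.14]]
267 125.0 180.492 [[524.5, -28.58]]
268 104.0 180.3846153846154 [[524.56, -31.03]]
269 120.0 180.15 [[524.93, -33.51]]
270 120.0 179.98333333333332 [[525.14, -35.98]]
271 67.0 179.82089552238807 [[525.34, -38.44]]
```

```bash
python3 -m pendant '[[0,-0.001,0,0],[0,0,0,0],[0,0,0,0],[0,0,0,0],[0,0,0,0],[0,0,0,0]]'
python3 - <<'E'
from h import *
s=snap('scene');save(s,'pics/s6.png',(225,125,345,255),4.5)
print(r.read_state()['joint_vel'].round(3))
E
```

```text
time: 13.67
ee_pos: [0.4647, -0.0385, 0.0826]
eef_rot: [0.683, 0.731, 0.001, 0.001]
ft_force: [11.4, -1.1, -12.7]
width: 0.0177
grip_force: 45.0
[ 0.     0.     0.001 -0.002  0.     0.     0.   ]
```

View pics/s6.png

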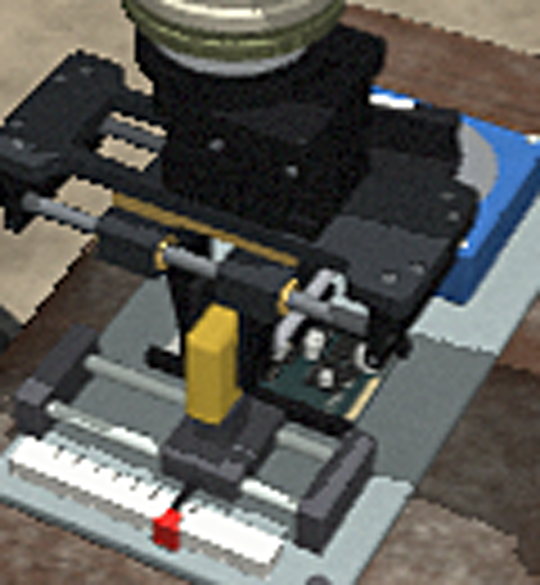

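```bash
python3 -c "
from bench import r
print(r.close_job())"
```

```text
the job is handed in; nothing more can be done
None
```

I set the dial first, to within about 0.03 rad of its red clip by the images. I then pulled the carriage out about 63.4 mm, with its pointer finger at its clip to within about 1 mm, and handed the job in still gripping the handle at 45 N. No verdict came back.

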